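# Count to the third gap and push the tin in

### The job

Count the rack's gaps with a fingertip, starting from the end with the counter bell right beside it (another bell, far off behind the sealer, does not matter): touch the first divider, then the second (the end wall does not count), leaving the round sweet tin where it is meanwhile. Then push the tin along the worktop into the third gap from the bell's end until it stands fully home against the back rail. Do not lift or tip the tin, and do not shift the bell, the stamp, the gift boxes or the ribbon spool.

Things in the scene. Friction and masses are not known exactly. Their poses are not given: they have to be found in the camera images.
- rack: fixed grey aluminium rack, open to its front (-x) and floorless: things slide in on the worktop. Origin on the worktop under the middle of its back rail's front face; y along the rail to the left, x away from the robot. Rail 384 mm long, 14 thick, 55 high. End walls (8 mm thick, at y = +-188 mm) and three dividers reach 75 mm forward of it, all 55 mm high, bounding four gaps 74 to 94 mm wide
- tin_center (a point): centre of the round sweet tin (65 mm diameter, 40 mm high, cream with a brown lid that is fixed to it, 0.08 to 0.17 kg, loose) standing upright on the worktop in front of the rack; the point lies on its axis half-way up, 20 mm above the worktop
- sweet_tin: the same tin; origin at the centre of its underside, z up along its axis
- bell: brass-coloured domed counter bell on a black foot, 76 mm diameter, 51 mm high, loose, standing close beside one end of the rack (not the similar fixed bell far to the left behind the sealer): the end from which gaps are counted. Origin at the centre of its underside
- stamp: wooden hand stamp, 32 x 44 x 65 mm, loose, standing upright beside the other end of the rack. Origin at the centre of its underside; leave it alone
- gift_box_1: a square kraft-card gift box, 66 x 66 x 48 mm, loose, standing in an outermost gap of the rack; leave it alone. Origin at the centre of its underside
- gift_box_2: a square kraft-card gift box, 66 x 66 x 46 mm, loose, standing in an outermost gap of the rack; leave it alone. Origin at the centre of its underside
- ribbon_spool: white spool of cream ribbon lying flat, 66 mm diameter, 22 mm high, loose, on the worktop to the left; leave it alone. Origin at the centre of its underside
- divider_left: the left of the rack's three dividers (left, middle, right as the robot sees them), fixed: an upright aluminium wall 8 mm thick (along its y), 55 mm high. Origin on the worktop at the rail's front face, in mid-thickness; the wall runs from there 75 mm along -x to its free front edge. Its steel clip on the rail rises to 59 mm
- divider_left_head (a point): on the top edge of that divider (55 mm above the worktop), 18 mm behind its front edge, in mid-thickness: a good place to touch it
- divider_middle: the middle of the rack's three dividers (left, middle, right as the robot sees them), fixed: an upright aluminium wall 8 mm thick (along its y), 55 mm high. Origin on the worktop at the rail's front face, in mid-thickness; the wall runs from there 75 mm along -x to its free front edge. Its steel clip on the rail rises to 59 mm
- divider_middle_head (a point): on the top edge of that divider (55 mm above the worktop), 18 mm behind its front edge, in mid-thickness: a good place to touch it
- divider_right: the right of the rack's three dividers (left, middle, right as the robot sees them), fixed: an upright aluminium wall 8 mm thick (along its y), 55 mm high. Origin on the worktop at the rail's front face, in mid-thickness; the wall runs from there 75 mm along -x to its free front edge. Its steel clip on the rail rises to 59 mm
- divider_right_head (a point): on the top edge of that divider (55 mm above the worktop), 18 mm behind its front edge, in mid-thickness: a good place to touch it
Things that resemble listed ones, but are neither listed nor needed, are in the scene too. What is shaped like the bell but purple is not meant. Leave any turquoise look-alike of the sweet_tin alone.

How it is judged (in metres and radians):
On the way, in this order (a step that is already met when the one before it is completed fails the run):
1. a finger touches the divider nearest the bell's end, the tin not yet pushed (distance of tin_center from where it was at the start of the episode below 0.03 m and ((y of bell in the frame of rack above 0.1 m and contact force between the fingers and divider_left above 0.3 N) or (y of bell in the frame of rack below -0.1 m and contact force between the fingers and divider_right above 0.3 N))), for 0.05 s.
2. a finger then touches the middle divider, the tin not yet pushed (distance of tin_center from where it was at the start of the episode below 0.03 m and contact force between the fingers and divider_middle above 0.3 N), for 0.05 s.
3. the tin stands fully home in the third gap from the bell's end (x of tin_center in the frame of rack above -0.041 m and angle between sweet_tin's own z axis and vertical below 0.1 rad and height (world z) of tin_center below 0.026 m and ((y of bell in the frame of rack above 0.1 m and y of tin_center in the frame of divider_middle below -0.03 m and y of tin_center in the frame of divider_right above 0.03 m) or (y of bell in the frame of rack below -0.1 m and y of tin_center in the frame of divider_middle above 0.03 m and y of tin_center in the frame of divider_left below -0.03 m))), for 0.2 s.
At the end, for the whole second after the job is handed in: The tin stands upright (within 0.1 rad) and at rest on the worktop in the third gap from the bell's end, its side within about 8 mm of the back rail (all of step 3 and linear speed of sweet_tin below 0.02 m/s); the robot touches nothing.
It fails at once if the tin is lifted (centre more than 35 mm above the worktop) (height (world z) of tin_center above 0.035 m).
It fails at once if the tin is tipped by more than 0.4 rad (angle between sweet_tin's own z axis and vertical above 0.4 rad).
It fails at once if a gift box is shifted by more than 20 mm (distance of any of gift_box_1, gift_box_2 from where it was at the start of the episode above 0.02 m).
It fails at once if the bell, the stamp or the ribbon spool is shifted by more than 20 mm (distance of any of bell, stamp, ribbon_spool from where it was at the start of the episode above 0.02 m).
It also fails if it takes over 67 s, if anything falls off the work surface, if the arm or the gripper's body presses on something with over 40 N, if the wrist force passes 120 N, or if a joint passes its speed limit or range.

### The arm

A 6-joint arm with a two-finger parallel gripper is mounted at the origin on a cart in front of the work surface, level with it; the furniture and walls round the work are solid. World frame = base frame: x ahead of the robot, y to its left, z up, the work surface at z = 0. Lengths are in m, angles in degrees, forces in N, time in s.
With the tool pointing down it reaches from about 0.375 to 0.9 m from the base axis. Payload 3.1 kg.
Tool frame: the origin (TCP) lies on the centre line of the jaws, within the pads' length; the fingertips stand 25 mm ahead of it and the grasp point (between the pads) lies 6 mm ahead of it; z points along the fingers, y is the line along which they close (so a half turn about z gives the same grasp; the last joint's range is limited). The gripper opens to 85 mm and grips with 20 to 120 N. Pads are 22 mm wide; open, the fingers measure 114 mm over their backs; the gripper's body (76 mm by 85 mm) begins 54 mm behind the grasp point. The pads swing forward as they close: fully open they stand 13 mm farther back than shut.
Start: joints at [53.199, 30.224, 82.088, -0, 67.689, -10.227], TCP at [0.28, 0.559, 0.256] pointing down, gripper open.
Joint ranges: [-176.69, 176.69], [-43.24, 126.21], [12.49, 139.97], [-82, 262], [0, 151.66], [-163.58, 163.58]. Speed limits (degrees/s): [159.86, 159.86, 180, 180, 180, 180].

### API

Orientations are given as [roll, pitch, yaw] about the fixed x, y, z axes, in that order (R = Rz(yaw) Ry(pitch) Rx(roll)).
In Python, from rig import manip gives the robot as it stands.
- The arm moves only by the tool move_arm, never from a script. Its argument "targets" is a list that holds one entry, the list of rows, each a list of 5 numbers: the shift along the tool's x, y, z in m, then the turn about the tool's z in rad, then the closure, from 0 (fully open) to 1 (shut). In form: [[[tx, ty, tz, yaw, hand], ...]]. A call has exactly 5 rows; each row is the pose to reach, as a shift and turn from the pose commanded when the call began, along the tool's axes at that moment; what a row does not reach only later rows make up. A row lasts 1/10 s, in which the tool goes at most 50 mm and 8.59 degrees, less where a joint would pass 70% of its speed; a pose out of reach is approached as far as the arm can. A call with a gripper value outside its range is refused whole. The fingers move at their own pace and stop on an object; "squeeze" is the grip in N (left out, the last holds). Time passes only in rows, so rows that repeat a pose let the fingers close, or fill a call up. It gives the time, the measured TCP pose, the force, the opening and the grip force at its end, in the units of the state.
- manip.get_state(): the state, without advancing time (a new reading comes with each control period).
- manip.camera(name): name is "scene" or "top"; returns (picture, depth): 420x560x3 uint8, red, green, blue; 420x560 float32, m along the optical axis (not along the pixel's ray), 0 where there is no reading.
- manip.camera_params(name): a dict with "K" (3x3 intrinsics, pixels), "origin" and "orientation" of the camera in the world. Camera axes: x right, y up, looking along -z (the intrinsics and any distortion apply to the point x, -y, -z); pixel columns grow to the right and rows downward; lengths in m; the calibration is good to about 2 mm. A picture is of the moment at which its call begins. camera_params takes no time and is no camera call.
- manip.job_done(): hands the job in; it is judged then, once.
Trained networks look in the newest picture that a camera, given by its name, has taken for a name from the list of things; names that differ only in an ending like _2 or _b are one class to them, and where a whole thing is asked for, a point or a joint stands for the part that bears it (a point fixed in the world has none). Each returns a list of dicts, best first, with "confidence" (0 to 1); they miss things now and then, are a little off and sometimes report something else, mostly with a low value. They report only what shows in the picture. A call takes as long as a camera call. They do not tell look-alikes from the thing itself.
- manip.look_for(camera, name): "centre" ([row, column] in pixels, amid what is visible of it).
- manip.regions_of(camera, name): "pixels" (420x560 bool, what is visible of it) and "centre" ([row, column] in pixels, amid what is visible of it).
- manip.spot_point(camera, name): "centre" ([row, column] in pixels: a listed point, or the origin of a listed thing).
The state is a dict: "time_s": time; "qpos": joint angles; "qvel": joint speeds; "joint_efforts": joint torques, N m; "tool_pos": TCP position; "eef_rot": TCP orientation; "wrist_force": force on the tool from outside, world axes, zero at the start; "ft_torque": the same for the moment, N m; "opening": finger opening in m; "grasp_force": force on a finger pad.
Only numpy, scipy, OpenCV 4.12 (cv2) and the standard library are available. Lean on these libraries where they do the work, as an engineer would, in place of code of your own. Each camera call takes 0.05 s, during which the arm holds its last target. There are 200 camera calls.

## Working session

There is one attempt and no reset: what is moved stays moved. The work goes in short steps, Python scripts to look and compute and a tool call to move; the robot and the scene stay as the last step left them, time stands still between calls to the robot, and variables do not carry over. Pictures are saved under pics/ and viewed, at most 10 in all, crops included, and the job is handed in when it is done.

Besides the shell and the picture viewer there is one more tool, called after "Emit:" as name(argument=value, ...), one argument or row to a line, values as JSON. move_arm: Moves the arm, as the interface text tells. Its arguments: {"type":"object","properties":{"targets":{"type":"array"},"squeeze":{"type":"number"}},"required":["targets"]}

```bash
mkdir -p pics
cat > h.py <<'E'
import numpy as np, cv2
from rig import manip
from scipy.spatial.transform import Rotation as R
def cam(n,f=None):
    im,d=manip.camera(n)
    if f: cv2.imwrite('pics/'+f,im[:,:,::-1])
    return im,d
def P(n):
    p=manip.camera_params(n); o=np.array(p['orientation'],float)
    M=o if o.shape==(3,3) else R.from_euler('xyz',o,degrees=True).as_matrix()
    return np.array(p['K']),np.array(p['origin']),M
def ray(n,rc):
    K,o,M=P(n); v=np.linalg.solve(K,[rc[1],rc[0],1]); return o,M@(v*[1,-1,-1])
def at_z(n,rc,z):
    o,v=ray(n,rc); return o+v*(z-o[2])/v[2]
def at_d(n,rc,d):
    o,v=ray(n,rc); return o+v*d[int(rc[0]),int(rc[1])]
E
python3 - <<'E'
from h import *
for c in ('scene','top'):
    print(manip.camera_params(c))
    im,d=cam(c,c+'0.png')
    for n in ['tin_center','bell','rack','stamp','divider_left_head','divider_middle_head','divider_right_head','gift_box_1','ribbon_spool']:
        r=manip.spot_point(c,n)
        for x in r[:4]: print(c,n,round(x['confidence'],2),np.round(x['centre']),np.round(at_d(c,x['centre'],d),3))
print(manip.get_state())
E
```

```text
{'K': array([[424.93912086,   0.        , 284.68813651],
       [  0.        , 424.93912086, 208.43118027],
       [  0.        ,   0.        ,   1.        ]]), 'origin': array([ 0.07413222, -0.41359015,  0.73163846]), 'orientation': array([ 40.4711764 ,  -0.13470705, -50.81478987])}
scene tin_center 0.74 [252. 229.] [ 0.376 -0.029  0.041]
scene tin_center 0.63 [257. 300.] [ 0.457 -0.143  0.038]
scene bell 0.82 [197. 208.] [0.46  0.118 0.028]
scene bell 0.57 [176. 254.] [0.574 0.083 0.026]
scene bell 0.53 [213. 344.] [ 0.613 -0.143  0.026]
scene rack 0.64 [213. 345.] [ 0.612 -0.144  0.029]
scene rack 0.48 [196. 312.] [ 0.629 -0.045 -0.001]
scene stamp 0.71 [276. 439.] [ 0.605 -0.372  0.015]
scene divider_left_head 0.89 [194. 296.] [ 0.571 -0.043  0.053]
scene divider_left_head 0.25 [229. 381.] [ 0.606 -0.232  0.051]
scene divider_middle_head 0.55 [216. 333.] [ 0.572 -0.138  0.053]
scene divider_middle_head 0.17 [195. 310.] [ 0.619 -0.048  0.014]
scene divider_right_head 0.74 [235. 375.] [ 0.584 -0.232  0.054]
scene divider_right_head 0.42 [195. 287.] [ 0.561 -0.026  0.048]
scene gift
[... 1257 characters left out ...]
68 -0.127  0.041]
{'time_s': 1.0, 'qpos': array([ 5.32004178e+01,  3.02217957e+01,  8.20888597e+01,  3.97848918e-04,
        6.76894612e+01, -1.02270901e+01]), 'qvel': array([ 0.10190043, -0.04958838,  0.01556611,  0.047527  ,  0.01474059,
        0.00695734]), 'joint_efforts': array([ 1.08626150e-04, -4.42318726e+01, -1.78425729e+01, -2.09466843e-04,
        8.27740823e-04,  1.37853675e-05]), 'tool_pos': array([0.27953076, 0.55896843, 0.25632228]), 'eef_rot': array([-1.79999951e+02, -3.82921371e-04,  1.53427357e+02]), 'wrist_force': array([-0.11281489, -0.46874176, -0.55064216]), 'ft_torque': array([ 0.00329601,  0.00733393, -0.02347762]), 'grasp_force': 0.0, 'opening': 0.08563147030924587}
```

Run:
```python
import cv2
a=cv2.imread('pics/top0.png');b=cv2.imread('pics/scene0.png')
cv2.imwrite('pics/topc.png',cv2.resize(a[110:310,110:470],None,fx=2.2,fy=2.2,interpolation=2))
```

```text
(no output)
```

View pics/scene0.png

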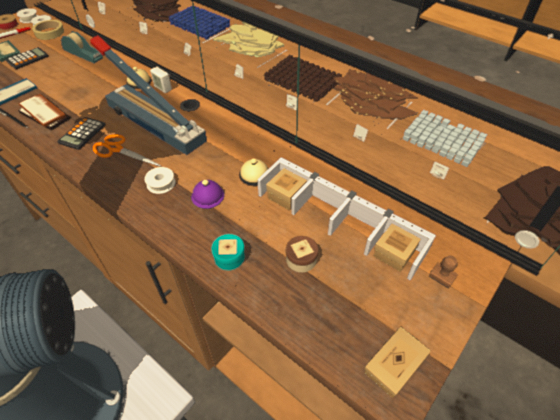

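View pics/topc.png

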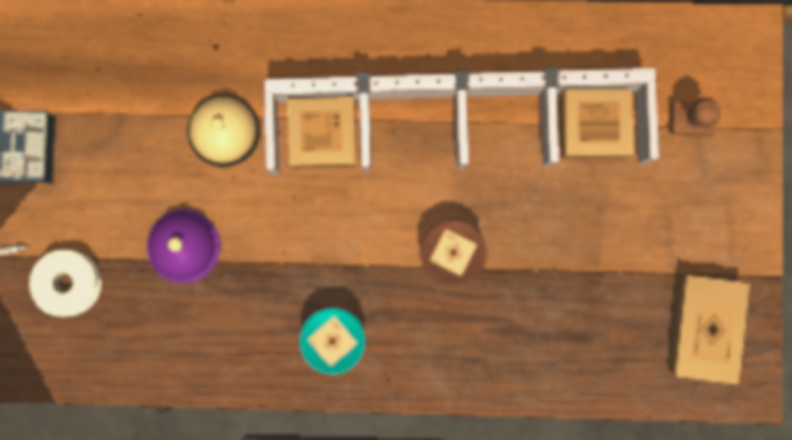

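The scene picture shows the brass bell at (col 254, row 170) beside the rack's left end. The purple look-alike is at (207,193), the brown-lidded tin at (302,252) and its turquoise look-alike at (228,250). The stamp is at (446,270), and gift boxes stand in both outer gaps. In the top picture the brown tin is at about (316,224) and the bell at (211,169). So I count from the left: touch divider_left, then divider_middle, and push the tin into the gap between middle and right. Candidates for the tin are brown (316,224) and turquoise (261,265); I choose the brown one. Next I measure them.

Run:
```python
from h import *
c='top'; im,d=cam(c)
K,o,M=P(c)
r,cc=np.mgrid[0:420,0:560]
v=np.stack([(cc-K[0,2])/K[0,0],-(r-K[1,2])/K[1,1],-np.ones_like(r,float)],-1)
X=o+(v*d[...,None])@M.T
z=X[...,2]
# tin
m=(z>.033)&(z<.047)&(abs(r-224)<22)&(abs(cc-316)<22)
Q=X[m]; (cx,cy),rad=cv2.minEnclosingCircle(Q[:,:2].astype(np.float32)); print('tin',cx,cy,rad,Q.mean(0))
# rack: tops
hsv=cv2.cvtColor(im,cv2.COLOR_RGB2HSV)
m=(z>.0485)&(z<.066)&(r>135)&(r<192)&(cc>225)&(cc<412)&(hsv[...,1]<70)
Q=X[m]
print(m.sum(), np.round(np.median(Q[:,2]),4))
box=cv2.minAreaRect(Q[:,:2].astype(np.float32)); print(box, cv2.boxPoints(box))
for name,y0 in (('Lw',None),):
    pass
for lo in np.arange(.54,.64,.02):
    q=Q[(Q[:,0]>lo)&(Q[:,0]<lo+.02)]
    ys=np.sort(q[:,1]); g=np.split(ys,np.where(np.diff(ys)>.01)[0]+1)
    print(round(lo,2),[(round(k.mean(),3),len(k),round(np.ptp(k),3)) for k in g])
big=cv2.resize(im[185:265,280:360],None,fx=6,fy=6,interpolation=2); cv2.imwrite('pics/tin.png',big[:,:,::-1])
for n in ('bell','gift_box_1'):
    for x in manip.spot_point(c,n)[:3]: print(n,x['centre'],at_z(c,x['centre'],0))
```

```text
tin 0.4746280610561371 -0.13345736265182495 0.032514918595552444 [ 0.4745992  -0.1335163   0.03922373]
1852 0.055
((0.6062820553779602, -0.13668902218341827), (0.09097311645746231, 0.3833480775356293), 2.6518685817718506) [[ 0.55197597  0.05267521]
 [ 0.5697124  -0.33026233]
 [ 0.66058815 -0.32605326]
 [ 0.6428517   0.05688429]]
0.54 [(np.float64(-0.045), 6, np.float64(0.004)), (np.float64(0.049), 15, np.float64(0.007))]
0.56 [(np.float64(-0.325), 13, np.float64(0.005)), (np.float64(-0.229), 26, np.float64(0.007)), (np.float64(-0.14), 33, np.float64(0.007)), (np.float64(-0.045), 28, np.float64(0.005)), (np.float64(0.049), 36, np.float64(0.007))]
0.58 [(np.float64(-0.325), 39, np.float64(0.007)), (np.float64(-0.228), 36, np.float64(0.007)), (np.float64(-0.139), 29, np.float64(0.007)), (np.float64(-0.043), 34, np.float64(0.007)), (np.float64(0.05), 38, np.float64(0.008))]
0.6 [(np.float64(-0.324), 35, np.float64(0.008)), (np.float64(-0.227), 36, np.float64(0.009)), (np.float64(-0.138), 32, np.float64(0.007)), (np.float64(-0.042), 35, np.float64(0.007)), (np.float64(0.051), 38, np.float64(0.007))]
0.62 [(np.float64(-0.323), 33, np.float64(0.007)), (np.float64(-0.225), 39, np.float64(0.012)), (np.float64(-0.203), 1, np.float64(0.0)), (np.float64(-0.041), 489, np.float64(0.245))]
bell [167.7, 211.5] [0.59814296 0.10391901 0.        ]
bell [223.3, 191.7] [0.47066676 0.14439065 0.        ]
gift_box_1 [170.2, 378.6] [ 0.60125976 -0.27475011  0.        ]
gift_box_1 [172.8, 256.6] [0.58887991 0.0009534  0.        ]
```

View pics/tin.png

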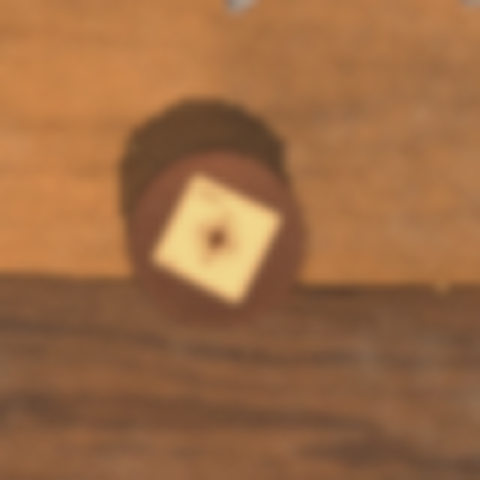

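Run:
```python
from h import *
a=np.array([.28,.559]);b=np.array([.583,-.0435])
for c in ('top','scene'):
    im,d=cam(c);K,o,M=P(c)
    r,cc=np.mgrid[0:420,0:560]
    v=np.stack([(cc-K[0,2])/K[0,0],-(r-K[1,2])/K[1,1],-np.ones_like(r,float)],-1)
    X=(o+(v*d[...,None])@M.T)[d>0]
    t=(X[:,:2]-a)@(b-a)/((b-a)@(b-a)); dist=abs(np.cross(b-a,X[:,:2]-a))/np.linalg.norm(b-a)
    for lo in np.arange(.3,1.2,.1):
        s=(t>lo)&(t<lo+.1)&(dist<.1)
        if s.any(): print(c,round(lo,1),np.round(X[s][X[s][:,2].argmax()],3))
```

```text
top 0.3 [0.453 0.404 0.012]
top 0.4 [0.452 0.282 0.027]
top 0.5 [0.431 0.245 0.028]
top 0.6 [0.472 0.14  0.055]
top 0.7 [0.483 0.13  0.043]
top 0.8 [0.569 0.052 0.061]
top 0.9 [0.635 0.002 0.061]
top 1.0 [ 0.629 -0.039  0.064]
top 1.1 [ 0.644 -0.133  0.062]
scene 0.3 [0.457 0.358 0.009]
scene 0.4 [0.418 0.27  0.025]
scene 0.5 [0.533 0.277 0.035]
scene 0.6 [0.474 0.135 0.052]
scene 0.7 [0.47  0.124 0.04 ]
scene 0.8 [0.551 0.046 0.058]
scene 0.9 [ 0.579 -0.044  0.058]
scene 1.0 [ 0.642 -0.037  0.062]
scene 1.1 [ 0.733 -0.119  0.308]<stdin>:8: DeprecationWarning: Arrays of 2-dimensional vectors are deprecated. Use arrays of 3-dimensional vectors instead. (deprecated in NumPy 2.0)
```

Emit:
move_arm(
  targets=[
    [[-0.2,-0.15,0,-0.51,1],[-0.2,-0.15,0,-0.51,1],[-0.2,-0.15,0,-0.51,1],[-0.2,-0.15,0,-0.51,1],[-0.2,-0.15,0,-0.51,1]],
  ],
)

```text
time_s: 1.75
tool_pos: [0.3886, 0.3405, 0.2565]
eef_rot: [180.0, 0.0, -177.2]
wrist_force: [0.7, 0.3, 0.2]
opening: 0.0121
grasp_force: 0.0
```

Emit:
move_arm(
  targets=[
    [[-0.1,-0.22,0,0,1],[-0.1,-0.22,0,0,1],[-0.1,-0.22,0,0,1],[-0.1,-0.22,0,0,1],[-0.1,-0.22,0,0,1]],
  ],
)

```text
time_s: 2.25
tool_pos: [0.4993, 0.1244, 0.2566]
eef_rot: [-180.0, 0.1, -177.4]
wrist_force: [0.4, -0.2, 0.0]
opening: -0.0001
grasp_force: 0.0
```

Emit:
move_arm(
  targets=[
    [[-0.072,-0.168,0.07,0,1],[-0.072,-0.168,0.07,0,1],[-0.072,-0.168,0.1,0,1],[-0.072,-0.168,0.13,0,1],[-0.072,-0.168,0.13,0,1]],
  ],
)

```text
time_s: 2.75
tool_pos: [0.5782, -0.0402, 0.1241]
eef_rot: [-180.0, -0.0, -177.5]
wrist_force: [0.0, 0.1, 0.2]
opening: 0.0
grasp_force: 0.0
```

Run:
```python
from h import *
s=manip.get_state(); print(s['time_s'],s['tool_pos'],s['eef_rot'],s['wrist_force'],s['opening'])
```

```text
2.75 [ 0.57822698 -0.04016347  0.1241123 ] [-1.79997384e+02 -4.48850020e-02 -1.77488869e+02] [0.04637297 0.13347761 0.20227234] 3.524108390243425e-05
```

Emit:
move_arm(
  targets=[
    [[0,-0.001,0.02,0,1],[0,-0.001,0.036,0,1],[0,-0.001,0.039,0,1],[0,-0.001,0.042,0,1],[0,-0.001,0.042,0,1]],
  ],
)

```text
time_s: 3.25
tool_pos: [0.5782, -0.0385, 0.0848]
eef_rot: [-180.0, 0.1, -177.3]
wrist_force: [-0.1, 0.4, -0.4]
opening: -0.0
grasp_force: 0.0
```

Emit:
move_arm(
  targets=[
    [[0,0,0.001,0,1],[0,0,0.002,0,1],[0,0,0.003,0,1],[0,0,0.004,0,1],[0,0,0.004,0,1]],
  ],
)

```text
time_s: 3.75
tool_pos: [0.5777, -0.0385, 0.0803]
eef_rot: [180.0, -0.0, -177.3]
wrist_force: [-1.1, -0.2, 0.5]
opening: -0.0002
grasp_force: 0.0
```

Emit:
move_arm(
  targets=[
    [[0,-0.004,0.0,0,1],[0,-0.004,0.001,0,1],[0,-0.004,0.002,0,1],[0,-0.004,0.003,0,1],[0,-0.004,0.003,0,1]],
  ],
)

```text
time_s: 4.25
tool_pos: [0.5781, -0.0432, 0.08]
eef_rot: [-179.9, 0.0, -177.3]
wrist_force: [-3.8, -1.0, 16.8]
opening: -0.0003
grasp_force: 8.6
```

Emit:
move_arm(
  targets=[
    [[0,0,-0.03,0,1],[0,-0.045,-0.03,0,1],[0,-0.096,-0.03,0,1],[0,-0.096,-0.015,0,1],[0,-0.096,-0.007,0,1]],
  ],
)

```text
time_s: 4.75
tool_pos: [0.582, -0.1399, 0.0835]
eef_rot: [180.0, -0.0, -177.5]
wrist_force: [-0.3, 0.8, -0.4]
opening: -0.0
grasp_force: 0.0
```

Emit:
move_arm(
  targets=[
    [[0,0,0.002,0,1],[0,0,0.004,0,1],[0,0,0.005,0,1],[0,0,0.006,0,1],[0,0,0.007,0,1]],
  ],
)

```text
time_s: 5.25
tool_pos: [0.5813, -0.1371, 0.08]
eef_rot: [-180.0, -0.2, -177.2]
wrist_force: [-8.1, 0.5, 23.8]
opening: 0.0002
grasp_force: 11.8
```

Emit:
move_arm(
  targets=[
    [[0,0,0,0,1],[0,0,-0.03,0,1],[0.05,0.004,-0.03,0,0],[0.107,0.009,-0.03,0,0],[0.107,0.009,-0.03,0,0]],
  ],
)

```text
time_s: 5.75
tool_pos: [0.4671, -0.1298, 0.107]
eef_rot: [179.6, -0.6, -177.3]
wrist_force: [-0.3, -0.4, 0.1]
opening: 0.0432
grasp_force: 0.0
```

Emit:
move_arm(
  targets=[
    [[0,0,0,0,0],[0,0,0,0,0],[0,0,0,0,0],[0,0,0,0,0],[0,0,0,0,0]],
  ],
)

```text
time_s: 6.25
tool_pos: [0.476, -0.1346, 0.1072]
eef_rot: [-180.0, 0.0, -177.3]
wrist_force: [0.5, 0.3, -1.3]
opening: 0.0856
grasp_force: 0.0
```

Run:
```python
from h import *
cam('scene','s1.png')
s=manip.get_state(); print(s['time_s'],s['tool_pos'],s['eef_rot'],s['wrist_force'],s['opening'])
```

```text
6.3 [ 0.47576443 -0.13452407  0.10715818] [-1.79987167e+02  2.29318906e-02 -1.77328274e+02] [ 0.00825858 -0.28245806  1.22397654] 0.08532530366953624
```

View pics/s1.png

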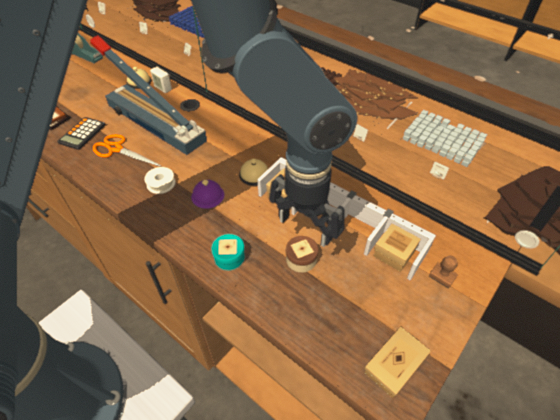

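The fingertips, at about (305,226), are straddling above the brown-lidded tin at (302,252). The tin has not moved, so I go down around it.

Emit:
move_arm(
  targets=[
    [[0,0.001,0.02,0,0],[0,0.001,0.04,0,0],[0,0.001,0.055,0,0],[0,0.001,0.068,0,0],[0,0.001,0.075,0,0]],
  ],
)

```text
time_s: 6.8
tool_pos: [0.4749, -0.1334, 0.0312]
eef_rot: [180.0, -0.1, -177.4]
wrist_force: [-0.3, -1.6, 0.1]
opening: 0.085
grasp_force: 0.0
```

Emit:
move_arm(
  targets=[
    [[0,0,0,0,0],[0,-0.004,0,0,0],[0,-0.008,0,0,0],[0,-0.012,0,0,0],[0,-0.017,0,0,0]],
  ],
)

```text
time_s: 7.3
tool_pos: [0.4758, -0.1506, 0.0328]
eef_rot: [180.0, 0.0, -177.4]
wrist_force: [-0.2, 1.8, 1.7]
opening: 0.0857
grasp_force: 1.0
```

Emit:
move_arm(
  targets=[
    [[0,-0.006,0,0,0],[0,-0.012,0,0,0],[0,-0.018,0,0,0],[0,-0.024,0,0,0],[0,-0.03,0,0,0]],
  ],
)

```text
time_s: 7.8
tool_pos: [0.4772, -0.1809, 0.0323]
eef_rot: [180.0, -0.0, -177.4]
wrist_force: [-0.2, 1.5, 2.1]
opening: 0.0856
grasp_force: 0.9
```

Emit:
move_arm(
  targets=[
    [[0,-0.005,0,0,0],[0,-0.01,0,0,0],[0,-0.014,0,0,0],[0,-0.017,0,0,0],[0,-0.018,0,0,0]],
  ],
)

```text
time_s: 8.3
tool_pos: [0.4781, -0.1988, 0.0323]
eef_rot: [-180.0, 0.0, -177.4]
wrist_force: [-0.4, 2.3, 0.7]
opening: 0.0852
grasp_force: 0.8
```

Emit:
move_arm(
  targets=[
    [[0,0.006,0,0,0],[0.02,0.01,0,0,0],[0.045,0.01,-0.004,0,0],[0.075,0.01,-0.008,0,0.65],[0.075,0.01,-0.008,0,0.65]],
  ],
)

```text
time_s: 8.8
tool_pos: [0.3988, -0.1898, 0.0405]
eef_rot: [179.8, -0.3, -177.4]
wrist_force: [0.6, -0.1, -0.2]
opening: 0.0594
grasp_force: 0.0
```

Emit:
move_arm(
  targets=[
    [[0,0,0,0,0.65],[0,0,0,0,0.65],[0,0,0,0,0.65],[0,0,0,0,0.65],[0,0,0,0,0.65]],
  ],
)

```text
time_s: 9.3
tool_pos: [0.4032, -0.1919, 0.0402]
eef_rot: [-180.0, 0.0, -177.3]
wrist_force: [-0.5, -0.5, -0.1]
opening: 0.0296
grasp_force: 0.0
```

```bash
cat > tin.py <<'E'
from h import *
import sys
c=sys.argv[1]; im,d=cam(c,sys.argv[2]); K,o,M=P(c)
r,cc=np.mgrid[0:420,0:560]
v=np.stack([(cc-K[0,2])/K[0,0],-(r-K[1,2])/K[1,1],-np.ones_like(r,float)],-1)
X=o+(v*d[...,None])@M.T
for q in manip.regions_of(c,'sweet_tin')[:3]:
    m=q['pixels']&(abs(X[...,2]-.04)<.006); Q=X[m]
    if len(Q)<20: continue
    (x,y),rad=cv2.minEnclosingCircle(Q[:,:2].astype(np.float32))
    b=np.array([x,y])-[.6377,-.1352]; e=np.array([.9989,.0463])
    print(round(q['confidence'],2),np.round(q['centre']),'xy',round(x,4),round(y,4),'r',round(rad,4),'rack x,y',round(b@e,4),round(b@[-e[1],e[0]],4),im[m].mean(0))
s=manip.get_state(); print(s['time_s'],s['tool_pos'],s['eef_rot'],s['wrist_force'],s['opening'])
E
python3 tin.py top t2.png
```

```text
0.27 [164. 360.] xy 0.6012 -0.2241 r 0.0352 rack x,y -0.0406 -0.0871 [155.77419355 142.96774194 130.09677419]
9.4 [ 0.40288887 -0.1918026   0.04025867] [-1.79993686e+02  4.77764590e-03 -1.77328715e+02] [-0.68158608  0.35972898 -0.27709021] 0.02998295577447606
```

View pics/t2.png

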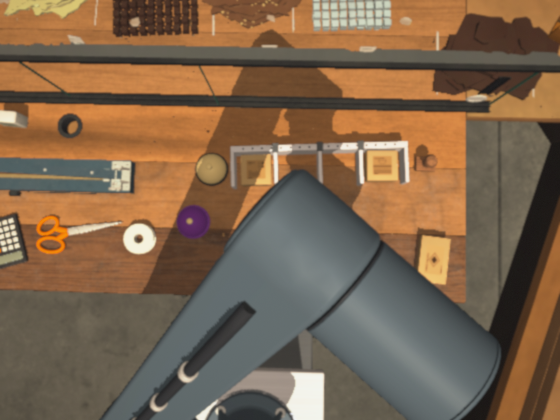

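The arm covers the tin in the top view. The bell (211,168) and both gift boxes (256,170) and (383,165) have not moved. I'll use the scene camera instead.

```bash
python3 tin.py scene s3.png
```

```text
0.79 [253. 226.] xy 0.3823 -0.0155 r 0.0339 rack x,y -0.2496 0.1314 [102.31811895 203.68741355 157.53665284]
0.65 [267. 333.] xy 0.4796 -0.199 r 0.0305 rack x,y -0.1609 -0.0564 [105.16498316  78.07744108  54.59259259]
9.5 [ 0.40275334 -0.19182148  0.04029356] [-1.79997037e+02  8.86300690e-04 -1.77341621e+02] [-0.91847199 -0.09401164  1.63183769] 0.029820324573628976
```

View pics/s3.png

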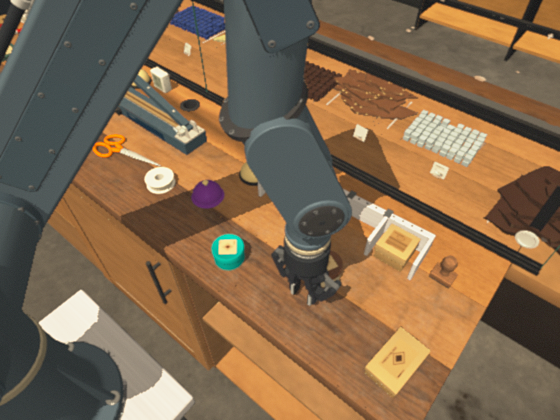

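The tin, seen past the gripper at (333,267), is in line with the third gap to within about 8 mm. The half-closed fingers behind it will centre it as I push, slowly.

Emit:
move_arm(
  targets=[
    [[-0.012,0,0,0,0.65],[-0.024,0,0,0,0.65],[-0.03,0,0,0,0.65],[-0.036,0,0,0,0.65],[-0.042,0,0,0,0.65]],
  ],
)

```text
time_s: 10.0
tool_pos: [0.4446, -0.1894, 0.0403]
eef_rot: [180.0, -0.1, -177.3]
wrist_force: [-2.5, 0.3, 0.8]
opening: 0.0298
grasp_force: 0.9
```

Emit:
move_arm(
  targets=[
    [[-0.006,0,0,0,0.65],[-0.012,0,0,0,0.65],[-0.018,0,0,0,0.65],[-0.024,0,0,0,0.65],[-0.03,0,0,0,0.65]],
  ],
)

```text
time_s: 10.5
tool_pos: [0.4751, -0.1885, 0.0403]
eef_rot: [180.0, -0.0, -177.4]
wrist_force: [-1.5, -0.9, 0.7]
opening: 0.03
grasp_force: 0.8
```

```bash
python3 tin.py scene s4.png
```

```text
0.68 [260. 326.] xy 0.502 -0.1917 r 0.0241 rack x,y -0.1382 -0.0501 [101.42105263  68.15789474  47.97368421]
0.63 [169. 252.] xy 0.5929 0.1031 r 0.0221 rack x,y -0.0337 0.2401 [174.48591549 145.32394366  88.75352113]
10.6 [ 0.47603993 -0.188919    0.04037149] [-1.79927327e+02  1.13809359e-01 -1.77330725e+02] [ 0.155481   -0.72846886  0.50452216] 0.02951151201660723
```

View pics/s4.png

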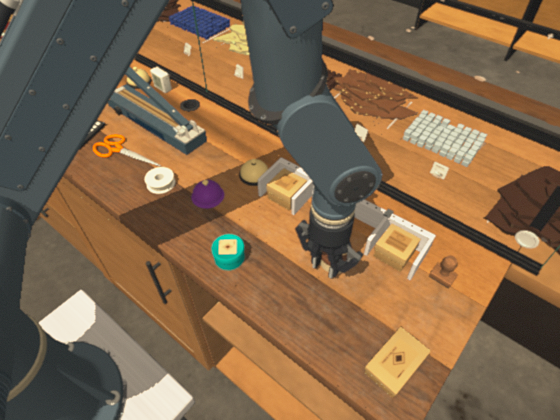

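The tin is mostly hidden under the gripper at about (326,260). Contact came where I expected it, so I keep pushing straight and watch the force.

Emit:
move_arm(
  targets=[
    [[-0.006,0,0,0,0.65],[-0.012,0,0,0,0.65],[-0.018,0,0,0,0.65],[-0.024,0,0,0,0.65],[-0.03,0,0,0,0.65]],
  ],
)

```text
time_s: 11.1
tool_pos: [0.5052, -0.1871, 0.0403]
eef_rot: [-180.0, 0.0, -177.3]
wrist_force: [-0.7, 0.3, -0.0]
opening: 0.0299
grasp_force: 0.5
```

Emit:
move_arm(
  targets=[
    [[-0.006,0,0,0,0.65],[-0.012,0,0,0,0.65],[-0.018,0,0,0,0.65],[-0.024,0,0,0,0.65],[-0.03,0,0,0,0.65]],
  ],
)

```text
time_s: 11.6
tool_pos: [0.535, -0.1857, 0.0403]
eef_rot: [180.0, -0.0, -177.4]
wrist_force: [-1.4, -0.2, -0.6]
opening: 0.0301
grasp_force: 0.5
```

Emit:
move_arm(
  targets=[
    [[-0.005,0,0,0,0.65],[-0.01,0,0,0,0.65],[-0.014,0,0,0,0.65],[-0.018,0,0,0,0.65],[-0.02,0,0,0,0.65]],
  ],
)

```text
time_s: 12.1
tool_pos: [0.555, -0.1849, 0.0403]
eef_rot: [-180.0, 0.0, -177.3]
wrist_force: [-0.9, -0.5, -0.5]
opening: 0.0302
grasp_force: 0.4
```

Now I push on in 1.5–2 mm rows until it meets the rail.

Emit:
move_arm(
  targets=[
    [[-0.002,0,0,0,0.65],[-0.004,0,0,0,0.65],[-0.006,0,0,0,0.65],[-0.007,0,0,0,0.65],[-0.008,0,0,0,0.65]],
  ],
)

```text
time_s: 12.6
tool_pos: [0.5625, -0.1844, 0.0403]
eef_rot: [180.0, -0.0, -177.4]
wrist_force: [-0.8, 0.7, -0.0]
opening: 0.0299
grasp_force: 0.5
```

Emit:
move_arm(
  targets=[
    [[-0.001,0,0,0,0.65],[-0.002,0,0,0,0.65],[-0.003,0,0,0,0.65],[-0.003,0,0,0,0.65],[-0.003,0,0,0,0.65]],
  ],
)

```text
time_s: 13.1
tool_pos: [0.5657, -0.1843, 0.0404]
eef_rot: [-180.0, 0.0, -177.4]
wrist_force: [-0.8, 0.7, 0.1]
opening: 0.0297
grasp_force: 0.2
```

Emit:
move_arm(
  targets=[
    [[-0.001,0,0,0,0.65],[-0.002,0,0,0,0.65],[-0.003,0,0,0,0.65],[-0.004,0,0,0,0.65],[-0.004,0,0,0,0.65]],
  ],
)

```text
time_s: 13.6
tool_pos: [0.5666, -0.184, 0.0402]
eef_rot: [179.9, -0.4, -177.3]
wrist_force: [-8.5, -2.7, 4.8]
opening: 0.0298
grasp_force: 4.0
```

The force rose to 8.5 N, so the tin is against the rail. I back straight out, rise, and look.

Emit:
move_arm(
  targets=[
    [[0.005,0,0,0,0.65],[0.02,0,0,0,0.65],[0.06,0,0,0,0.65],[0.1,0,0,0,0.65],[0.1,0,-0.04,0,0.65]],
  ],
)

```text
time_s: 14.1
tool_pos: [0.4614, -0.1851, 0.0766]
eef_rot: [179.4, -0.8, -177.5]
wrist_force: [0.1, -0.3, -0.0]
opening: 0.03
grasp_force: 0.0
```

Emit:
move_arm(
  targets=[
    [[0,0,-0.05,0,0.65],[0,0,-0.15,0,0.65],[0,0.2,-0.2,0,0.65],[0,0.25,-0.2,0,0.65],[0,0.25,-0.2,0,0.65]],
  ],
)

```text
time_s: 14.6
tool_pos: [0.4639, -0.0496, 0.2397]
eef_rot: [-180.0, 0.2, -177.5]
wrist_force: [1.3, 0.3, -0.6]
opening: 0.03
grasp_force: 0.0
```

Emit:
move_arm(
  targets=[
    [[0,0.2,0,0,0.65],[0,0.2,0,0,0.65],[0,0.2,0,0,0.65],[0,0.2,0,0,0.65],[0,0.2,0,0,0.65]],
  ],
)

```text
time_s: 15.1
tool_pos: [0.4534, 0.1549, 0.2385]
eef_rot: [179.9, 0.1, -176.9]
wrist_force: [-0.4, -1.0, -0.0]
opening: 0.0298
grasp_force: 0.0
```

```bash
python3 tin.py top t5.png; python3 tin.py scene s5.png
```

```text
0.93 [168. 340.] xy 0.6067 -0.1836 r 0.0329 rack x,y -0.0332 -0.0469 [175.82869693 132.56808199  89.16544656]
0.88 [266. 262.] xy 0.3846 -0.0166 r 0.0325 rack x,y -0.2473 0.1302 [112.93283582 193.83134328 151.49104478]
15.2 [0.45405359 0.15052877 0.23826828] [ 1.79998322e+02  9.54135098e-02 -1.77132926e+02] [-0.24390172 -0.64391055  0.00948343] 0.029808668866717593
0.9 [225. 356.] xy 0.6055 -0.1855 r 0.0348 rack x,y -0.0345 -0.0487 [167.33755943 125.67987322  82.24722662]
15.3 [0.45437433 0.14851161 0.23813226] [-1.79991605e+02  4.98962864e-02 -1.77387233e+02] [-0.51019429 -0.71337365 -0.07029686] 0.030303423588813768
```

View pics/s5.png

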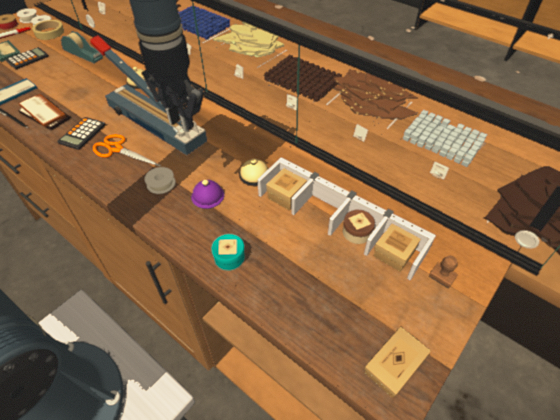

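The tin, at (358,224), stands upright in the third gap against the rail, at rack x of about -0.033. Bell, stamp, boxes and spool are where they were, and the gripper is clear in the air. I'm handing it in.

```bash
python3 -c "
from rig import manip
print(manip.job_done())"
```

```text
the job is handed in; nothing more can be done
None
```

I touched the left divider and then the middle one, pushed the tin home against the back rail in the third gap from the bell's end, saw nothing else moved in the last picture, and handed the job in (no verdict came back).

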